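# Put the knife bench in order: each thing on its own rest

### The job

Tidy the knife maker's bench: pick up the long whetstone, the short whetstone, the round steel block and the loose knife handle and lay each one flat on the board whose black inlay has its shape and size, squarely within the inlay. Set them down without dropping them, let go of everything, and leave the hammer and the jar where they are.

Things in the scene. Friction and masses are not known exactly. Their poses are not given: they have to be found in the camera images.
- long_stone: The long whetstone: a dull maroon rectangular block 140 x 48 x 28 mm (x, y, z), about 0.4 kg, lying flat on the bench at the start. Origin: centre of its underside; x along its length, z up.
- short_stone: The short whetstone: same maroon material and section, only 85 x 48 x 28 mm (x, y, z), about 0.26 kg, lying flat. Origin: centre of its underside; x along its length, z up.
- steel_disc: A round steel bench block: plain solid disc, diameter 56 mm, 28 mm high, about 0.5 kg, standing flat. Origin: centre of its underside; z up. Its yaw means nothing.
- knife_handle: A loose wooden knife handle: octagonal bar of dark wood with a black collar at its +x end, 125 mm long, 28 mm across the flats (straight, no taper), about 70 g, lying on one flat with two flats upright. Origin: the middle of its length, on its axis, so 14 mm above what it lies on; x along its length. It may be laid either way round and on any flat.
- rest_long: Rest for the long whetstone: fixed flat pale wooden board 176 x 84 mm (x, y), 8 mm thick, with a flush black rubber inlay 150 x 58 mm in its middle (the outline of the stone with 5 mm to spare all round). No rim. Origin: centre of the board's underside, at bench height, so the surface to set things on is 8 mm above it; x along its length.
- rest_short: Rest for the short whetstone: like the other but 121 x 84 x 8 mm with a black inlay 95 x 58 mm. Origin: centre of its underside, at bench height (top 8 mm above); x along its length.
- rest_round: Rest for the steel disc: fixed pale board 92 x 92 x 8 mm with a round black inlay of diameter 66 mm. Origin: centre of its underside, at bench height (top 8 mm above).
- rest_handle: Rest for the knife handle: fixed pale board 161 x 64 x 8 mm with a slim black inlay 135 x 38 mm. Origin: centre of its underside, at bench height (top 8 mm above); x along its length.
- hammer: Bystander: a hammer with wooden handle and dark steel head, 240 mm long, lying along the right (-y) edge of the work, not to be disturbed. Origin: on the bench under it; x along the handle towards the head.
- jar: Bystander: a small lidded jar, diameter 60 mm, 60 mm high, standing at the left (+y) edge of the work, not to be disturbed. Origin: centre of its underside.
Mind the look-alikes: they are no part of the job. Leave any green look-alike of the short_stone alone. Leave any turquoise look-alike of the rest_short alone.

How it is judged:
By the outcome, as a careful person would: the job done as asked, in the order asked, and still so for the second after the job is handed in, with the robot touching nothing.
It also fails if it takes over 112 s, if anything falls off the work surface, if the arm or the gripper's body presses on something with over 40 N, if the wrist force passes 120 N, or if a joint passes its speed limit or range.

### The arm

A 6-joint arm with a two-finger parallel gripper is mounted at the origin on the work surface. World frame = base frame: x ahead of the robot, y to its left, z up, the work surface at z = 0. Lengths are in m, angles in rad, forces in N, time in s.
With the tool pointing down it reaches from about 0.275 to 0.825 m from the base axis. Payload 4.9 kg.
Tool frame: the origin (TCP) lies midway between the tips of the shut fingers; the grasp point (between the pads) lies 19 mm behind it; z points along the fingers, y is the line along which they close (so a half turn about z gives the same grasp; the last joint's range is limited). The gripper opens to 85 mm and grips with 20 to 120 N. Pads are 22 mm wide; open, the fingers measure 114 mm over their backs; the gripper's body (76 mm by 85 mm) begins 54 mm behind the grasp point. The pads swing forward as they close: fully open they stand 13 mm farther back than shut.
Start: joints at [-1.276, 0.326, -0.193, 1.052, 0, 1.437], TCP at [0.229, -0.5, 0.231] pointing down, gripper open.
Joint ranges: [-2.65, 2.65], [-0.97, 1.79], [-1.3, 1.35], [-1.93, 2.1], [-1.47, 1.37], [-3.14, 3.14]. Speed limits (rad/s): [2.57, 2.57, 3.14, 3.14, 3.14, 3.14].

### API

Orientations are given as a unit quaternion [w, x, y, z].
In Python, from station import r gives the robot as it stands. The module is installed in compiled form; this text tells all that it offers.
- The arm moves only by the tool jog_arm, never from a script. Its argument "rows" is a list of rows, each an object with "xyz": the shift along the tool's x, y, z in cm, a list of three; "roll": the turn about the tool's z in degrees; "claw": the opening in per cent of the stroke, from 0 (shut) to 100 (fully open). A call has exactly 8 rows; each row shifts and turns the commanded pose from where the row before left it, along the tool's axes as they then stand; what a row does not reach is not made up. A row lasts 1/10 s, in which the tool goes at most 50 mm and 8.59 degrees, less where a joint would pass 70% of its speed; a pose out of reach is approached as far as the arm can. A call with a gripper value outside its range is refused whole. The fingers move at their own pace and stop on an object; "squeeze" is the grip in N (left out, the last holds). Time passes only in rows, so rows that do not move let the fingers close, or fill a call up. It gives the time, the measured TCP pose, the force, the opening and the grip force at its end, in the units of the state.
- r.get_state(): the state, without advancing time (a new reading comes with each control period).
- r.read_camera(name): name is "scene" or "top" or "wrist"; returns the picture (400x640x3 uint8, red, green, blue); there is no depth.
- r.camera_params(name): a dict with "fx", "fy", "cx", "cy" (pixels), "R" (3x3) and "t" (3): a world point X has camera coordinates R X + t. Camera axes: x right, y down, z forward; pixel columns grow to the right and rows downward; lengths in m; the calibration is good to about 2 mm. A picture is of the moment at which its call begins: read the wrist's pose just before it. camera_params takes no time and is no camera call; for the wrist camera it gives the pose at the moment of the call.
- r.close_job(): hands the job in; it is judged then, once.
Trained networks look in the newest picture that a camera, given by its name, has taken for a name from the list of things; names that differ only in an ending like _2 or _b are one class to them, and where a whole thing is asked for, a point or a joint stands for the part that bears it (a point fixed in the world has none). Each returns a list of dicts, best first, with "score" (0 to 1); they miss things now and then, are a little off and sometimes report something else, mostly with a low value. They report only what shows in the picture. A call takes as long as a camera call. They do not tell look-alikes from the thing itself.
- r.recognise(camera, label): "xyz" ([x, y, z] in m, in world coordinates, good to about 4 mm: the middle of the surface that is visible of it).
- r.silhouettes(camera, label): "pixels" (400x640 bool, what is visible of it).
- r.place_of(camera, label): "xyz" ([x, y, z] in m, in world coordinates, good to about 4 mm: a listed point, or the origin of a listed thing).
The state is a dict: "time_s": time; "joint_positions": joint angles; "qvel": joint speeds; "tau": joint torques, N m; "ee_pos": TCP position; "ee_rot": TCP orientation; "ft_force": force on the tool from outside, world axes, zero at the start; "moment": the same for the moment, N m; "gripper_width": finger opening in m; "finger_force": force on a finger pad.
Only numpy, scipy, OpenCV 4.12 (cv2) and the standard library are available. Lean on these libraries where they do the work, as an engineer would, in place of code of your own. Each camera call takes 0.05 s, during which the arm holds its last target. There are 200 camera calls.

## Working session

There is one attempt and no reset: what is moved stays moved. The work goes in short steps, Python scripts to look and compute and a tool call to move; the robot and the scene stay as the last step left them, time stands still between calls to the robot, and variables do not carry over. Pictures are saved under pics/ and viewed, at most 16 in all, crops included, and the job is handed in when it is done.

Besides the shell and the picture viewer there is one more tool, called after ">>>" by a JSON object that holds its "method" and its "body", one argument or row to a line. jog_arm: Moves the arm, as the interface text tells. Its arguments: {"type":"object","properties":{"rows":{"type":"array","items":{"type":"object","properties":{"xyz":{"type":"array","items":{"type":"number"}},"roll":{"type":"number"},"claw":{"type":"number"}}}},"squeeze":{"type":"number"}},"required":["rows"]}

```bash
mkdir -p pics; cat > h.py <<'E'
import numpy as np, cv2
from station import r
def snap(cam,name):
    im=r.read_camera(cam); cv2.imwrite('pics/'+name,im[:,:,::-1]); return im
def unproj(cam,uv,z):
    p=r.camera_params(cam); R=np.array(p['R']);t=np.array(p['t'])
    uv=np.atleast_2d(uv).astype(float)
    d=np.c_[(uv[:,0]-p['cx'])/p['fx'],(uv[:,1]-p['cy'])/p['fy'],np.ones(len(uv))]@R
    c=-R.T@t
    return c+d*((z-c[2])/d[:,2])[:,None]
def proj(cam,X):
    p=r.camera_params(cam); Y=np.atleast_2d(X)@np.array(p['R']).T+p['t']
    return np.c_[Y[:,0]/Y[:,2]*p['fx']+p['cx'],Y[:,1]/Y[:,2]*p['fy']+p['cy']]
E
python3 - <<'E'
from h import *
im=snap('top','top0.png'); snap('scene','scene0.png')
p=r.camera_params('top'); print(-np.array(p['R']).T@p['t'],p['fx'])
s=r.get_state(); print(s['time_s'],s['ee_pos'],s['ee_rot'],s['gripper_width'])
for n in 'long_stone short_stone steel_disc knife_handle rest_long rest_short rest_round rest_handle hammer jar'.split():
    for d in r.silhouettes('top',n)[:3]:
        m=d['pixels'].astype(np.uint8)
        if m.sum()<20: continue
        c=max(cv2.findContours(m,0,2)[0],key=cv2.contourArea)
        z={'l':.028,'s':.028,'k':.028}.get(n[0],.008)
        (u,v),(w,h),a=cv2.minAreaRect(c); b=cv2.boxPoints(((u,v),(w,h),a))
        q=unproj('top',b,z)[:,:2]; e=[q[1]-q[0],q[2]-q[1]]; e.sort(key=lambda x:-np.linalg.norm(x))
        print(n,round(d['score'],2),m.sum(),'px',(round(u),round(v)),'c',q.mean(0).round(4),'L',[round(np.linalg.norm(x),4) for x in e],'yaw',round(np.degrees(np.arctan2(e[0][1],e[0][0]))%180,1), im[m>0].mean(0).round())
E
```

```text
[ 0.47004633 -0.00305252  1.09586203] 382.0252935189363
0.1 [ 0.22855887 -0.49969934  0.23058116] [-7.76844016e-04  9.77103126e-01  2.12764836e-01 -4.34963898e-05] 0.08541432795818123
long_stone 0.57 986 px (407, 266) c [ 0.4454 -0.2471] L [np.float64(0.1407), np.float64(0.0554)] yaw 163.7 [127.  72.  65.]
short_stone 0.82 554 px (229, 189) c [0.6548 0.2517] L [np.float64(0.0868), np.float64(0.0548)] yaw 172.9 [139.  84.  77.]
short_stone 0.8 525 px (196, 153) c [0.7593 0.3513] L [np.float64(0.0944), np.float64(0.0486)] yaw 59.5 [ 81. 165.  88.]
short_stone 0.33 1139 px (228, 264) c [0.4462 0.2453] L [np.float64(0.0954), np.float64(0.0933)] yaw 109.1 [171. 145. 104.]
steel_disc 0.91 346 px (284, 269) c [0.4322 0.0908] L [np.float64(0.0557), np.float64(0.0545)] yaw 135.7 [226. 218. 218.]
steel_disc 0.17 1934 px (343, 269) c [ 0.4353 -0.0714] L [np.float64(0.1738), np.float64(0.0853)] yaw 13.3 [129. 108.  79.]
knife_handle 0.74 335 px (348, 194) c [ 0.6433 -0.087 ] L [np.float64(0.12), np.float64(0.0253)] yaw 29.4 [94. 54. 39.]
rest_long 0.41 1200 px (402, 194) c [ 0.6507 -0.2437] L [n
[... 336 characters left out ...]
 244) c [ 0.5092 -0.4367] L [np.float64(0.2421), np.float64(0.0948)] yaw 176.8 [174. 138.  99.]
rest_round 0.92 1145 px (228, 264) c [0.4443 0.2503] L [np.float64(0.0972), np.float64(0.0959)] yaw 109.1 [171. 145. 104.]
rest_handle 0.77 1251 px (402, 193) c [ 0.6518 -0.2441] L [np.float64(0.1624), np.float64(0.0701)] yaw 174.1 [148. 120.  86.]
rest_handle 0.41 427 px (349, 195) c [ 0.6447 -0.0892] L [np.float64(0.1262), np.float64(0.0302)] yaw 29.4 [96. 56. 40.]
hammer 0.59 1049 px (472, 244) c [ 0.5092 -0.4367] L [np.float64(0.2421), np.float64(0.0948)] yaw 176.8 [172. 137.  99.]
jar 0.65 484 px (157, 227) c [0.5461 0.4565] L [np.float64(0.0801), np.float64(0.0571)] yaw 90.6 [191. 183. 182.]
```

View pics/top0.png

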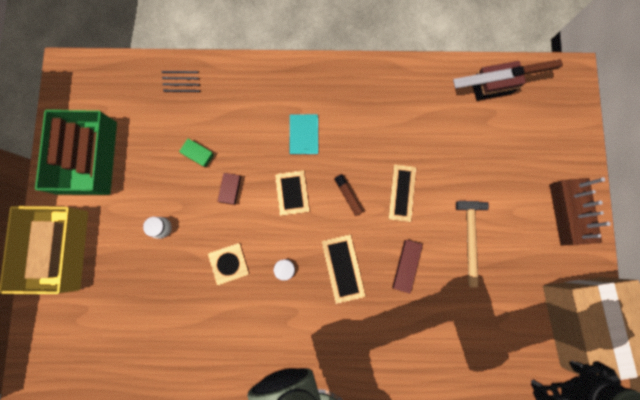

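View pics/scene0.png

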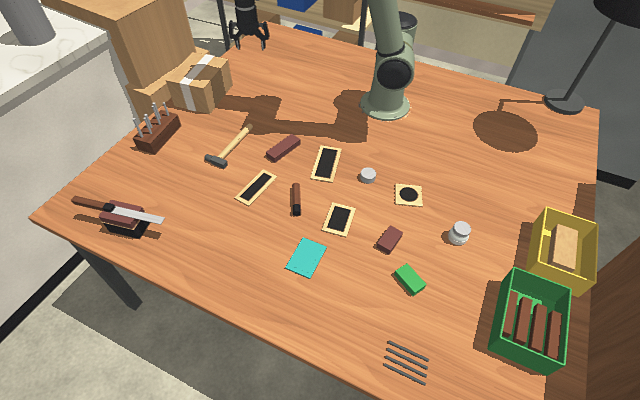

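Top view: the maroon short stone is at (230,189) and its green look-alike at (196,152). The pale short rest is at (292,193) and the turquoise look-alike at (304,134). The other rests are long (343,269), handle (402,193) and round (228,264). The parts are long stone (407,266), disc (284,269) and handle (348,194). The scene view agrees: maroon (389,240) vs green (410,279), pale rest (339,219) vs turquoise (306,257). The maroon and pale ones fit the description. I'll confirm that in one crop and fit 3D outlines.

```bash
cat >> h.py <<'E'
from scipy.optimize import minimize
from scipy.spatial.transform import Rotation as Ro
def box(l,w,h): return np.array([[a*l/2,b*w/2,c*h] for a in(-1,1) for b in(-1,1) for c in(0,1)])
def cyl(d,h): return np.array([[d/2*np.cos(t),d/2*np.sin(t),c*h] for t in np.linspace(0,6.2832,48) for c in(0,1)])
def octo(l,f): return np.array([[a*l/2,f/2/np.cos(np.pi/8)*np.cos(t),f/2+f/2/np.cos(np.pi/8)*np.sin(t)] for a in(-1,1) for t in np.pi/8+np.arange(8)*np.pi/4])
M=dict(long_stone=box(.14,.048,.028),short_stone=box(.085,.048,.028),steel_disc=cyl(.056,.028),knife_handle=octo(.125,.028),
 rest_long=box(.176,.084,.008),rest_short=box(.121,.084,.008),rest_round=box(.092,.092,.008),rest_handle=box(.161,.064,.008))
S=4
def fit(cam,name,mask,x,y,yawdeg,z0=0.):
    big=cv2.resize(mask.astype(np.float32),None,fx=S,fy=S,interpolation=cv2.INTER_LINEAR)>.5
    def f(p):
        c,s=np.cos(p[2]*10),np.sin(p[2]*10); X=M[name]@np.array([[c,s,0],[-s,c,0],[0,0,1]])+[p[0],p[1],z0]
        u=(proj(cam,X)+.5)*S-.5
        k=np.zeros(big.shape,np.uint8); cv2.fillConvexPoly(k,cv2.convexHull(np.round(u*16).astype(np.int32)),1,shift=4)
        k=k>0; return 1-(k&big).sum()/max(1,(k|big).sum())
    p0=np.array([x,y,np.radians(yawdeg)/10]); best=None
    for d in(.012,.005):
        b=minimize(f,p0,method='Nelder-Mead',options=dict(initial_simplex=[p0,p0+[d,0,0],p0+[0,d,0],p0+[0,0,d]],xatol=1e-5,fatol=1e-5)); p0=b.x
    return p0[0].round(4),p0[1].round(4),(np.degrees(p0[2]*10)).round(1),round(1-b.fun,3)
def tool():
    s=r.get_state(); q=s['ee_rot']; R=Ro.from_quat([q[1],q[2],q[3],q[0]]).as_matrix()
    return s,np.array(s['ee_pos']),np.degrees(np.arctan2(R[1,0],R[0,0])),R
def go(x,y,z,yaw=None):
    """shift in tool axes (cm) now, and the roll (deg) to reach yaw"""
    s,p,psi,R=tool(); d=R.T@(np.array([x,y,z])-p)*100
    roll=None if yaw is None else ((psi-yaw+90)%180)-90
    print('t',round(s['time_s'],2),'pos',p.round(4),'psi',round(psi,1),'q6',round(s['joint_positions'][5],2),'shift_cm',d.round(2),'roll',roll and round(roll,1),'w',round(s['gripper_width'],4))
E
python3 - <<'E'
from h import *
G=dict(long_stone=(.4454,-.2471,164),short_stone=(.655,.252,173),steel_disc=(.432,.091,0),knife_handle=(.643,-.087,29.4),rest_long=(.435,-.071,13),rest_short=(.649,.075,8),rest_round=(.446,.25,19),rest_handle=(.652,-.244,174))
im=r.read_camera('top')
for n,g in G.items():
    best=None
    for d in r.silhouettes('top',n):
        pc=np.argwhere(d['pixels'])
        if len(pc)<50: continue
        u=proj('top',[g[0],g[1],.01])[0]
        if np.linalg.norm(pc.mean(0)[::-1]-u)<12:
            print(n,fit('top',n,d['pixels'],*g))
_,p,psi,R=tool(); c=r.camera_params('wrist'); C=-np.array(c['R']).T@c['t']
print('cam in tool',(R.T@(C-p)).round(4),(np.array(c['R'])@R).round(3).tolist(),c['fx'])
cv2.imwrite('pics/crop.png',cv2.resize(im[105:215,165:335,::-1],None,fx=4.5,fy=4.5,interpolation=cv2.INTER_CUBIC))
go(.445,-.247,.25,164)
E
```

```text
short_stone (np.float64(0.6573), np.float64(0.2543), np.float64(172.3), np.float64(0.915))
steel_disc (np.float64(0.43), np.float64(0.0909), np.float64(1.9), np.float64(0.966))
knife_handle (np.float64(0.644), np.float64(-0.0889), np.float64(29.7), np.float64(0.919))
rest_long (np.float64(0.4355), np.float64(-0.0728), np.float64(13.9), np.float64(0.957))
rest_short (np.float64(0.6487), np.float64(0.0746), np.float64(8.3), np.float64(0.968))
rest_round (np.float64(0.4449), np.float64(0.2493), np.float64(18.7), np.float64(0.955))
rest_handle (np.float64(0.6524), np.float64(-0.2446), np.float64(173.2), np.float64(0.956))
cam in tool [ 0.0847  0.0007 -0.1417] [[0.0, 1.0, 0.0], [-0.945, 0.0, -0.328], [-0.328, -0.0, 0.945]] 338.8990263809484
t 1.05 pos [ 0.2287 -0.5002  0.2313] psi 24.6 q6 1.44 shift_cm [ 30.2  -14.04  -1.87] roll 40.6 w 0.0858
```

View pics/crop.png

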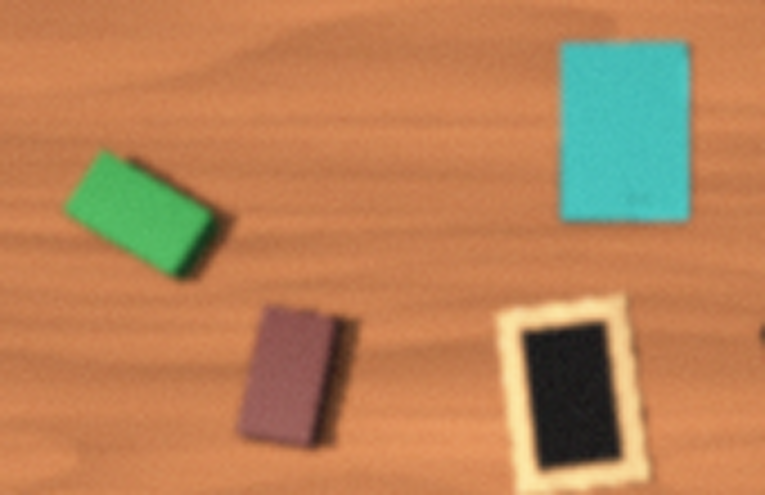

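The crop confirms it: the maroon stone is at lower left and the pale board with the black inlay at lower right. The green block and turquoise board are the look-alikes. Moving over the long stone.

>>> {"method": "jog_arm", "body": {
  "rows": [
    {"xyz": [3.8,-1.75,-0.2]},
    {"xyz": [3.8,-1.75,-0.2]},
    {"xyz": [3.8,-1.75,-0.2]},
    {"xyz": [3.8,-1.75,-0.2]},
    {"xyz": [3.8,-1.75,-0.2]},
    {"xyz": [3.8,-1.75,-0.2]},
    {"xyz": [3.8,-1.75,-0.2]},
    {"xyz": [3.6,-1.8,-0.4]}
  ],
  "squeeze": 50
}}

```text
invalid input
```

>>> {"method": "jog_arm", "body": {
  "rows": [
    {"xyz": [0,0,0],"roll": 8},
    {"xyz": [0,0,0],"roll": 8},
    {"xyz": [0,0,0],"roll": 8},
    {"xyz": [0,0,0],"roll": 8},
    {"xyz": [0,0,0],"roll": 8},
    {"xyz": [0,0,0]},
    {"xyz": [0,0,0]},
    {"xyz": [0,0,0]}
  ]
}}

```text
invalid input
```

```bash
cat >> h.py <<'E'
def look(n,g,cam='wrist',z0=0.,png=None):
    im=r.read_camera(cam)
    if png: cv2.imwrite('pics/'+png,im[:,:,::-1])
    u=proj(cam,[g[0],g[1],.02])[0]; out=None
    for d in r.silhouettes(cam,n):
        pc=np.argwhere(d['pixels'])
        if len(pc)<50: continue
        e=np.linalg.norm(pc.mean(0)[::-1]-u)
        if e<60:
            o=fit(cam,n,d['pixels'],*g,z0=z0); print(n,round(d['score'],2),'px',len(pc),'off',round(e),*o)
            if out is None or o[3]>out[3]: out=o
    return out
E
python3 - <<'E'
from h import *
o=look('long_stone',(.445,-.247,164),png='w1.png')
o2=look('rest_long',(.4355,-.0728,13.9))
if o: go(o[0],o[1],.10,o[2])
E
```

```text
(no output)
```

View pics/w1.png

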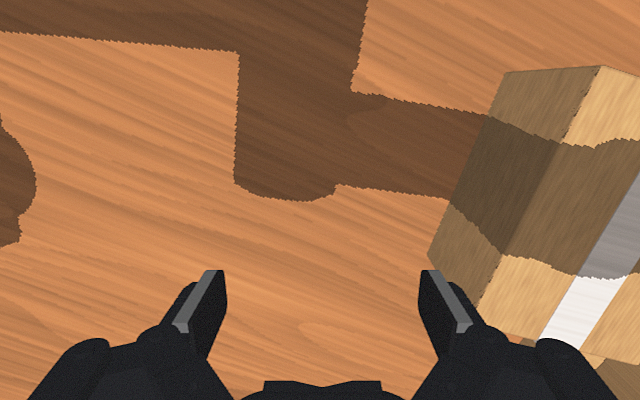

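The wrist view shows bare bench, with a cardboard box to the right (440–640, 70–400). The moves were refused, so each row probably needs all its keys.

>>> {"method": "jog_arm", "body": {
  "rows": [
    {"xyz": [3.8,-1.75,-0.2],"roll": 0,"claw": 100},
    {"xyz": [3.8,-1.75,-0.2],"roll": 0,"claw": 100},
    {"xyz": [3.8,-1.75,-0.2],"roll": 0,"claw": 100},
    {"xyz": [3.8,-1.75,-0.2],"roll": 0,"claw": 100},
    {"xyz": [3.8,-1.75,-0.2],"roll": 0,"claw": 100},
    {"xyz": [3.8,-1.75,-0.2],"roll": 0,"claw": 100},
    {"xyz": [3.8,-1.75,-0.2],"roll": 0,"claw": 100},
    {"xyz": [3.6,-1.8,-0.4],"roll": 0,"claw": 100}
  ],
  "squeeze": 50
}}

```text
time_s: 2.05
ee_pos: [0.4459, -0.2454, 0.2494]
ee_rot: [0.0, 0.977, 0.213, 0.0]
ft_force: [-0.3, -0.2, -0.5]
gripper_width: 0.0854
finger_force: 0.0
```

>>> {"method": "jog_arm", "body": {
  "rows": [
    {"xyz": [0,0,0],"roll": 8,"claw": 100},
    {"xyz": [0,0,0],"roll": 8,"claw": 100},
    {"xyz": [0,0,0],"roll": 8,"claw": 100},
    {"xyz": [0,0,0],"roll": 8,"claw": 100},
    {"xyz": [0,0,0],"roll": 8,"claw": 100},
    {"xyz": [0,0,0],"roll": 0,"claw": 100},
    {"xyz": [0,0,0],"roll": 0,"claw": 100},
    {"xyz": [0,0,0],"roll": 0,"claw": 100}
  ]
}}

```text
time_s: 2.85
ee_pos: [0.4449, -0.2469, 0.2493]
ee_rot: [-0.0, 0.991, -0.133, 0.0]
ft_force: [-0.0, -0.4, 0.3]
gripper_width: 0.0856
finger_force: 0.0
```

```bash
python3 - <<'E'
from h import *
o=look('long_stone',(.445,-.247,164),png='w2.png')
o2=look('rest_long',(.4355,-.0728,13.9))
if o: go(o[0],o[1],.10,o[2])
else: go(.445,-.247,.25,164)
E
```

```text
long_stone 0.87 px 5541 off 7 0.4459 -0.2522 164.5 0.972
rest_long 0.6 px 9847 off 11 0.4365 -0.0743 13.4 0.969
t 3.05 pos [ 0.4449 -0.2469  0.2493] psi -15.4 q6 2.76 shift_cm [ 0.24  0.48 14.93] roll 0.1 w 0.0858
```

View pics/w2.png

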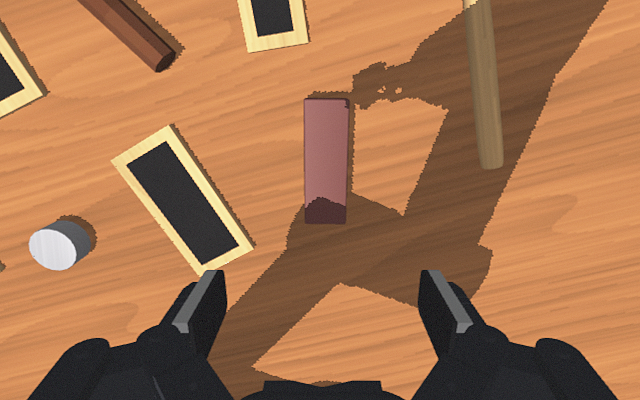

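The wrist view shows the long stone at (326,160), its rest at (184,198), the disc at (60,245), the hammer handle at (485,90). The fit is good (0.97) and matches the reach and sizes. Descending to grasp.

>>> {"method": "jog_arm", "body": {
  "rows": [
    {"xyz": [0.1,0.25,2.8],"roll": 0,"claw": 100},
    {"xyz": [0.1,0.25,2.8],"roll": 0,"claw": 100},
    {"xyz": [0,0,2.8],"roll": 0,"claw": 100},
    {"xyz": [0,0,2.8],"roll": 0,"claw": 100},
    {"xyz": [0,0,2.8],"roll": 0,"claw": 100},
    {"xyz": [0,0,2.8],"roll": 0,"claw": 100},
    {"xyz": [0,0,2.8],"roll": 0,"claw": 100},
    {"xyz": [0,0,2.8],"roll": 0,"claw": 100}
  ],
  "squeeze": 60
}}

```text
time_s: 3.85
ee_pos: [0.4457, -0.2524, 0.0243]
ee_rot: [0.0, 0.991, -0.134, 0.0]
ft_force: [-0.0, -0.5, -0.4]
gripper_width: 0.0857
finger_force: 0.0
```

>>> {"method": "jog_arm", "body": {
  "rows": [
    {"xyz": [0,0,1.2],"roll": 0,"claw": 100},
    {"xyz": [0,0,1.1],"roll": 0,"claw": 100},
    {"xyz": [0,0,0],"roll": 0,"claw": 30},
    {"xyz": [0,0,0],"roll": 0,"claw": 30},
    {"xyz": [0,0,0],"roll": 0,"claw": 30},
    {"xyz": [0,0,0],"roll": 0,"claw": 30},
    {"xyz": [0,0,0],"roll": 0,"claw": 30},
    {"xyz": [0,0,0],"roll": 0,"claw": 30}
  ]
}}

```text
time_s: 4.65
ee_pos: [0.4465, -0.2528, 0.0036]
ee_rot: [0.0, 0.991, -0.134, 0.001]
ft_force: [-0.3, 0.9, 6.9]
gripper_width: 0.0469
finger_force: 63.8
```

>>> {"method": "jog_arm", "body": {
  "rows": [
    {"xyz": [0,0,-1.5],"roll": 0,"claw": 30},
    {"xyz": [0,0,-3.5],"roll": 0,"claw": 30},
    {"xyz": [0,0,-3.5],"roll": -7.2,"claw": 30},
    {"xyz": [0,0,-1],"roll": -7.2,"claw": 30},
    {"xyz": [0,0,0],"roll": -7.2,"claw": 30},
    {"xyz": [0,0,0],"roll": -7.3,"claw": 30},
    {"xyz": [0,0,0],"roll": 0,"claw": 30},
    {"xyz": [0,0,0],"roll": 0,"claw": 30}
  ]
}}

```text
time_s: 5.45
ee_pos: [0.4452, -0.252, 0.0971]
ee_rot: [-0.0, 0.993, 0.116, -0.0]
ft_force: [0.3, -0.1, -3.8]
gripper_width: 0.0466
finger_force: 63.1
```

```bash
python3 - <<'E'
from h import *
go(.4365,-.0743,.06,13.4)
E
```

```text
t 5.45 pos [ 0.4452 -0.252   0.0971] psi 13.3 q6 2.25 shift_cm [  3.25 -17.5    3.72] roll -0.1 w 0.0466
```

>>> {"method": "jog_arm", "body": {
  "rows": [
    {"xyz": [0.54,-2.92,0.6],"roll": 0,"claw": 30},
    {"xyz": [0.54,-2.92,0.6],"roll": 0,"claw": 30},
    {"xyz": [0.54,-2.92,0.6],"roll": 0,"claw": 30},
    {"xyz": [0.54,-2.92,0.6],"roll": 0,"claw": 30},
    {"xyz": [0.54,-2.92,0.6],"roll": 0,"claw": 30},
    {"xyz": [0.54,-2.9,0.6],"roll": 0,"claw": 30},
    {"xyz": [0,0,0],"roll": 0,"claw": 30},
    {"xyz": [0,0,0],"roll": 0,"claw": 30}
  ]
}}

```text
time_s: 6.25
ee_pos: [0.4362, -0.0742, 0.0612]
ee_rot: [0.0, 0.993, 0.117, -0.0]
ft_force: [0.5, -0.1, -4.0]
gripper_width: 0.0472
finger_force: 63.4
```

```bash
python3 - <<'E'
from h import *
snap('wrist','w3.png')
go(.4365,-.0743,.0125,13.4)
E
```

```text
t 6.3 pos [ 0.4367 -0.0749  0.0614] psi 13.4 q6 2.57 shift_cm [-0.01 -0.06  4.89] roll 0.0 w 0.0466
```

View pics/w3.png

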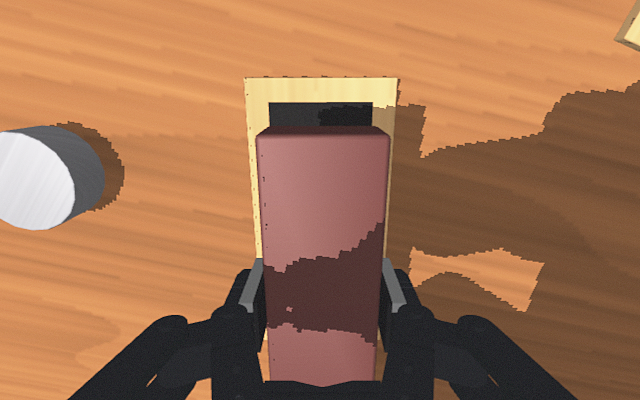

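The wrist view shows the stone (257–390) centred over the inlay (269–373) and square to it. Lowering.

>>> {"method": "jog_arm", "body": {
  "rows": [
    {"xyz": [0,0,2.0],"roll": 0,"claw": 30},
    {"xyz": [0,0,1.5],"roll": 0,"claw": 30},
    {"xyz": [0,0,0.7],"roll": 0,"claw": 30},
    {"xyz": [0,0,0.4],"roll": 0,"claw": 30},
    {"xyz": [0,0,0.2],"roll": 0,"claw": 30},
    {"xyz": [0,0,0.1],"roll": 0,"claw": 30},
    {"xyz": [0,0,0.05],"roll": 0,"claw": 30},
    {"xyz": [0,0,0],"roll": 0,"claw": 30}
  ]
}}

```text
time_s: 7.1
ee_pos: [0.4366, -0.0746, 0.0121]
ee_rot: [0.0, 0.993, 0.117, 0.0]
ft_force: [0.9, -0.1, -3.8]
gripper_width: 0.0467
finger_force: 63.4
```

>>> {"method": "jog_arm", "body": {
  "rows": [
    {"xyz": [0,0,0.05],"roll": 0,"claw": 30},
    {"xyz": [0,0,0.05],"roll": 0,"claw": 30},
    {"xyz": [0,0,0.05],"roll": 0,"claw": 30},
    {"xyz": [0,0,0],"roll": 0,"claw": 30},
    {"xyz": [0,0,0],"roll": 0,"claw": 30},
    {"xyz": [0,0,0],"roll": 0,"claw": 30},
    {"xyz": [0,0,0],"roll": 0,"claw": 30},
    {"xyz": [0,0,0],"roll": 0,"claw": 30}
  ]
}}

```text
time_s: 7.9
ee_pos: [0.4366, -0.0746, 0.0116]
ee_rot: [0.0, 0.993, 0.117, 0.001]
ft_force: [-4.5, 0.3, 13.1]
gripper_width: 0.0468
finger_force: 65.6
```

>>> {"method": "jog_arm", "body": {
  "rows": [
    {"xyz": [0,0,-0.05],"roll": 0,"claw": 60},
    {"xyz": [0,0,0],"roll": 0,"claw": 100},
    {"xyz": [0,0,0],"roll": 0,"claw": 100},
    {"xyz": [0,0,0],"roll": 0,"claw": 100},
    {"xyz": [0,0,0],"roll": 0,"claw": 100},
    {"xyz": [0,0,-1.5],"roll": 0,"claw": 100},
    {"xyz": [0,0,-3.5],"roll": 0,"claw": 100},
    {"xyz": [0,0,-4],"roll": 0,"claw": 100}
  ]
}}

```text
time_s: 8.7
ee_pos: [0.4349, -0.074, 0.1008]
ee_rot: [-0.001, 0.993, 0.117, -0.002]
ft_force: [0.2, -0.4, -1.2]
gripper_width: 0.0853
finger_force: 0.0
```

>>> {"method": "jog_arm", "body": {
  "rows": [
    {"xyz": [0,0,-4],"roll": 0,"claw": 100},
    {"xyz": [0,0,-4],"roll": 0,"claw": 100},
    {"xyz": [0,0,-4],"roll": 0,"claw": 100},
    {"xyz": [0,0,-2],"roll": 0,"claw": 100},
    {"xyz": [0,0,0],"roll": 0,"claw": 100},
    {"xyz": [0,0,0],"roll": 0,"claw": 100},
    {"xyz": [0,0,0],"roll": 0,"claw": 100},
    {"xyz": [0,0,0],"roll": 0,"claw": 100}
  ]
}}

```text
time_s: 9.5
ee_pos: [0.4354, -0.0742, 0.2393]
ee_rot: [-0.001, 0.993, 0.117, -0.001]
ft_force: [0.8, 0.3, -0.2]
gripper_width: 0.0857
finger_force: 0.0
```

```bash
python3 - <<'E'
from h import *
look('long_stone',(.4365,-.0743,13.4),z0=.008,png='w4.png')
look('rest_long',(.4365,-.0743,13.4))
go(.6573,.2543,.24,172.3)
E
```

```text
long_stone 0.95 px 6029 off 2 0.4355 -0.0763 13.5 0.979
rest_long 0.82 px 5645 off 21 0.4374 -0.0744 13.5 0.478
t 9.7 pos [ 0.4359 -0.0744  0.2401] psi 13.5 q6 2.57 shift_cm [ 29.18 -26.81   0.  ] roll 21.2 w 0.0855
```

View pics/w4.png

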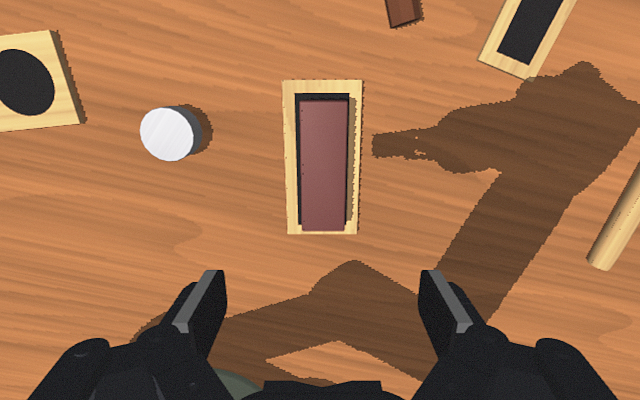

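The wrist view shows the long stone (300–350, 97–232) on its rest (283–362, 80–234), with black showing at the far end and both sides. I'll check the near end numerically before leaving.

```bash
python3 - <<'E'
from h import *
im=cv2.imread('pics/w4.png').astype(int)
c,s=np.cos(np.radians(13.45)),np.sin(np.radians(13.45))
def W(x,y,z): return [.4365+c*x-s*y,-.0743+s*x+c*y,z]
for nm,a,b in(('far',(.04,0),(.095,0)),('near',(-.04,0),(-.095,0)),('left',(0,.01),(0,.05)),('right',(0,-.01),(0,-.05))):
    n=56 if nm in('far','near') else 41
    print(nm)
    P=np.linspace(a,b,n); u=proj('wrist',[W(x,y,.008) for x,y in P])
    print(' '.join(f"{(p[0] if n==56 else p[1])*1000:.0f}:{'/'.join(map(str,im[int(round(v[1])),int(round(v[0])),::-1]))}" for p,v in zip(P,u)))
E
```

```text
far
40:148/99/95 41:148/99/95 42:145/96/90 43:146/95/95 44:150/99/93 45:149/99/94 46:144/95/91 47:147/98/92 48:147/98/90 49:148/99/94 50:148/97/93 51:150/99/94 52:150/100/95 53:153/103/96 54:146/97/92 55:146/96/92 56:148/100/96 57:149/101/98 58:148/97/92 59:147/98/92 60:147/98/92 61:149/98/94 62:148/98/93 63:152/102/99 64:148/99/94 65:149/99/95 66:141/96/91 67:141/96/91 68:104/66/65 69:67/40/41 70:35/27/28 71:27/25/26 72:49/49/46 73:47/45/47 74:43/41/43 75:37/42/40 76:15/18/32 77:254/206/136 78:248/215/145 79:241/210/145 80:240/210/140 81:239/209/141 82:240/212/142 83:240/210/142 84:240/212/143 85:240/212/142 86:241/209/142 87:243/215/148 88:244/214/148 89:183/130/86 90:188/121/76 91:200/132/83 92:205/137/89 93:200/134/82 94:202/136/87 95:198/132/84
near
-40:137/88/85 -41:139/89/85 -42:136/87/83 -43:138/89/84 -44:136/86/82 -45:134/85/82 -46:134/85/82 -47:135/87/83 -48:134/86/83 -49:133/83/80 -50:137/89/85 -51:137/89/85 -52:134/84/79 -53:135/84/79 -54:138/89/83 -55:136/91/84 -56:136/91/84 -57:133/84/79 -58:136/88/86 -59:133/86/81 -60:133/86/81 -61:137/86/83 -62:135/87/82 -63:132/84/80
[... 935 characters left out ...]
75 44:182/121/77 45:182/121/77 46:180/121/79 47:181/121/78 48:181/121/79 49:178/120/79 50:178/120/77
right
-10:141/92/89 -11:141/91/85 -12:138/88/86 -13:137/89/85 -14:137/89/83 -15:138/90/83 -16:137/90/86 -17:136/88/82 -18:135/86/78 -19:134/84/79 -20:134/84/79 -21:132/84/79 -22:136/85/80 -23:136/84/83 -24:136/85/80 -25:130/83/79 -26:104/65/63 -27:53/30/38 -28:53/49/39 -29:53/49/39 -30:122/99/69 -31:155/123/87 -32:150/119/83 -33:148/118/84 -34:137/111/79 -35:158/124/87 -36:233/188/126 -37:247/221/151 -38:247/221/151 -39:245/220/151 -40:248/227/159 -41:250/213/144 -42:180/138/94 -43:75/48/32 -44:145/97/62 -45:190/127/82 -46:189/125/77 -47:189/125/77 -48:185/125/79 -49:187/123/77 -50:189/127/80
```

Both ends leave 4–6 mm of inlay and both sides about 4 mm, so the long stone is centred. Next is the short stone. The last joint would run out of range at this orientation, so I'll turn the other way, -158.8° (half-turn equivalent).

>>> {"method": "jog_arm", "body": {
  "rows": [
    {"xyz": [0,0,0],"roll": -8.5,"claw": 100},
    {"xyz": [0,0,0],"roll": -8.5,"claw": 100},
    {"xyz": [0,0,0],"roll": -8.5,"claw": 100},
    {"xyz": [0,0,0],"roll": -8.5,"claw": 100},
    {"xyz": [0,0,0],"roll": -8.5,"claw": 100},
    {"xyz": [0,0,0],"roll": -8.5,"claw": 100},
    {"xyz": [0,0,0],"roll": -8.5,"claw": 100},
    {"xyz": [0,0,0],"roll": -8.5,"claw": 100}
  ]
}}

```text
time_s: 10.5
ee_pos: [0.4362, -0.0745, 0.2405]
ee_rot: [-0.0, 0.756, 0.655, -0.0]
ft_force: [-1.0, -0.9, 0.3]
gripper_width: 0.0856
finger_force: 0.0
```

>>> {"method": "jog_arm", "body": {
  "rows": [
    {"xyz": [0,0,0],"roll": -8.5,"claw": 100},
    {"xyz": [0,0,0],"roll": -8.5,"claw": 100},
    {"xyz": [0,0,0],"roll": -8.5,"claw": 100},
    {"xyz": [0,0,0],"roll": -8.5,"claw": 100},
    {"xyz": [0,0,0],"roll": -8.5,"claw": 100},
    {"xyz": [0,0,0],"roll": -8.5,"claw": 100},
    {"xyz": [0,0,0],"roll": -8.5,"claw": 100},
    {"xyz": [0,0,0],"roll": -8.5,"claw": 100}
  ]
}}

```text
time_s: 11.3
ee_pos: [0.4362, -0.0745, 0.2405]
ee_rot: [-0.0, 0.26, 0.966, -0.0]
ft_force: [0.6, -0.2, 0.2]
gripper_width: 0.0853
finger_force: 0.0
```

>>> {"method": "jog_arm", "body": {
  "rows": [
    {"xyz": [0,0,0],"roll": -7.6,"claw": 100},
    {"xyz": [0,0,0],"roll": -7.6,"claw": 100},
    {"xyz": [0,0,0],"roll": -7.6,"claw": 100},
    {"xyz": [-1.75,3.55,0],"roll": 0,"claw": 100},
    {"xyz": [-1.75,3.55,0],"roll": 0,"claw": 100},
    {"xyz": [-1.75,3.55,0],"roll": 0,"claw": 100},
    {"xyz": [-1.75,3.55,0],"roll": 0,"claw": 100},
    {"xyz": [-1.75,3.55,0],"roll": 0,"claw": 100}
  ]
}}

```text
time_s: 12.1
ee_pos: [0.5475, 0.0911, 0.2405]
ee_rot: [-0.0, 0.067, 0.998, -0.0]
ft_force: [1.0, -0.9, 0.6]
gripper_width: 0.0852
finger_force: 0.0
```

>>> {"method": "jog_arm", "body": {
  "rows": [
    {"xyz": [-1.75,3.55,0],"roll": 0,"claw": 100},
    {"xyz": [-1.75,3.55,0],"roll": 0,"claw": 100},
    {"xyz": [-1.75,3.55,0],"roll": 0,"claw": 100},
    {"xyz": [-1.75,3.55,0],"roll": 0,"claw": 100},
    {"xyz": [-1.75,3.55,0],"roll": 0,"claw": 100},
    {"xyz": [0,0,0],"roll": 0,"claw": 100},
    {"xyz": [0,0,0],"roll": 0,"claw": 100},
    {"xyz": [0,0,0],"roll": 0,"claw": 100}
  ]
}}

```text
time_s: 12.9
ee_pos: [0.6569, 0.253, 0.2404]
ee_rot: [-0.001, 0.068, 0.998, -0.0]
ft_force: [-0.1, -0.6, 0.1]
gripper_width: 0.0851
finger_force: 0.0
```

```bash
python3 - <<'E'
from h import *
o=look('short_stone',(.6573,.2543,172.3),png='w5.png')
look('rest_short',(.6487,.0746,8.3)); look('rest_round',(.4449,.2493,18.7)); look('steel_disc',(.43,.0909,0))
if o: go(o[0],o[1],.003,o[2])
else: go(.6573,.2543,.003,172.3)
E
```

```text
short_stone 0.9 px 3555 off 0 0.6597 0.2536 171.1 0.975
rest_short 0.9 px 7849 off 8 0.6513 0.0754 8.6 0.985
t 13.3 pos [0.6574 0.2533 0.2412] psi 172.2 q6 0.4 shift_cm [-0.21  0.05 23.82] roll 1.1 w 0.0853
```

View pics/w5.png

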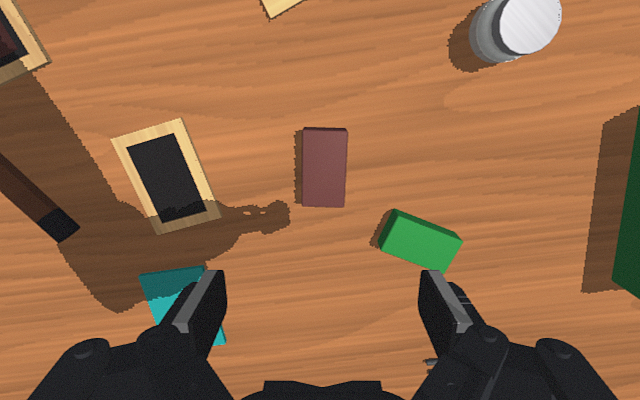

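The wrist view shows the maroon short stone at (325,168) with the green look-alike to its lower right (420,240), clear of the fingers. The pale short rest is at (165,175) and the turquoise board at (180,300).

>>> {"method": "jog_arm", "body": {
  "rows": [
    {"xyz": [-0.2,0.05,2.8],"roll": 1.1,"claw": 100},
    {"xyz": [0,0,2.8],"roll": 0,"claw": 100},
    {"xyz": [0,0,2.8],"roll": 0,"claw": 100},
    {"xyz": [0,0,2.8],"roll": 0,"claw": 100},
    {"xyz": [0,0,2.8],"roll": 0,"claw": 100},
    {"xyz": [0,0,2.8],"roll": 0,"claw": 100},
    {"xyz": [0,0,2.8],"roll": 0,"claw": 100},
    {"xyz": [0,0,2.8],"roll": 0,"claw": 100}
  ]
}}

```text
time_s: 14.1
ee_pos: [0.6596, 0.2538, 0.0159]
ee_rot: [0.0, 0.077, 0.997, 0.0]
ft_force: [0.7, 0.3, -0.1]
gripper_width: 0.0854
finger_force: 0.0
```

>>> {"method": "jog_arm", "body": {
  "rows": [
    {"xyz": [0,0,0.8],"roll": 0,"claw": 100},
    {"xyz": [0,0,0.6],"roll": 0,"claw": 100},
    {"xyz": [0,0,0],"roll": 0,"claw": 30},
    {"xyz": [0,0,0],"roll": 0,"claw": 30},
    {"xyz": [0,0,0],"roll": 0,"claw": 30},
    {"xyz": [0,0,0],"roll": 0,"claw": 30},
    {"xyz": [0,0,0],"roll": 0,"claw": 30},
    {"xyz": [0,0,0],"roll": 0,"claw": 30}
  ]
}}

```text
time_s: 14.9
ee_pos: [0.661, 0.2543, 0.0048]
ee_rot: [0.002, 0.077, 0.997, 0.0]
ft_force: [-0.3, -0.7, 6.4]
gripper_width: 0.0463
finger_force: 64.8
```

```bash
python3 - <<'E'
from h import *
go(.6513,.0754,.06,188.6)
s=r.get_state();print(s['ft_force'],s['finger_force'])
E
```

```text
t 14.9 pos [0.661  0.2543 0.0048] psi 171.2 q6 0.42 shift_cm [ -1.81 -17.82  -5.53] roll -17.4 w 0.0463
[-0.27613927 -0.71435554  6.4232533 ] 64.84685897827148
```

>>> {"method": "jog_arm", "body": {
  "rows": [
    {"xyz": [0,0,-1.5],"roll": 0,"claw": 30},
    {"xyz": [0,0,-3.5],"roll": 0,"claw": 30},
    {"xyz": [0,0,-3],"roll": -5.8,"claw": 30},
    {"xyz": [0,0,-1],"roll": -5.8,"claw": 30},
    {"xyz": [0,0,0],"roll": -5.8,"claw": 30},
    {"xyz": [0,0,0],"roll": 0,"claw": 30},
    {"xyz": [0,0,0],"roll": 0,"claw": 30},
    {"xyz": [0,0,0],"roll": 0,"claw": 30}
  ]
}}

```text
time_s: 15.7
ee_pos: [0.6589, 0.2538, 0.0922]
ee_rot: [-0.001, -0.074, 0.997, -0.0]
ft_force: [0.6, 0.3, -2.4]
gripper_width: 0.0468
finger_force: 64.0
```

>>> {"method": "jog_arm", "body": {
  "rows": [
    {"xyz": [0.6,-2.92,0.6],"roll": 0,"claw": 30},
    {"xyz": [0.6,-2.92,0.6],"roll": 0,"claw": 30},
    {"xyz": [0.6,-2.92,0.6],"roll": 0,"claw": 30},
    {"xyz": [0.6,-2.92,0.6],"roll": 0,"claw": 30},
    {"xyz": [0.6,-2.92,0.6],"roll": 0,"claw": 30},
    {"xyz": [0.6,-2.92,0.6],"roll": 0,"claw": 30},
    {"xyz": [0,0,0],"roll": 0,"claw": 30},
    {"xyz": [0,0,0],"roll": 0,"claw": 30}
  ]
}}

```text
time_s: 16.5
ee_pos: [0.6497, 0.0747, 0.0563]
ee_rot: [-0.001, -0.074, 0.997, 0.0]
ft_force: [-0.8, -0.1, -2.5]
gripper_width: 0.0468
finger_force: 63.9
```

```bash
python3 - <<'E'
from h import *
snap('wrist','w6.png')
look('rest_short',(.6513,.0754,8.6),cam='top')
go(.6513,.0754,.014,188.6)
E
```

```text
rest_short 0.78 px 142 off 17 0.6528 0.0554 8.1 0.115
t 16.65 pos [0.6502 0.0763 0.0569] psi -171.4 q6 -0.15 shift_cm [-0.1  -0.11  4.29] roll 0.0 w 0.0468
```

View pics/w6.png

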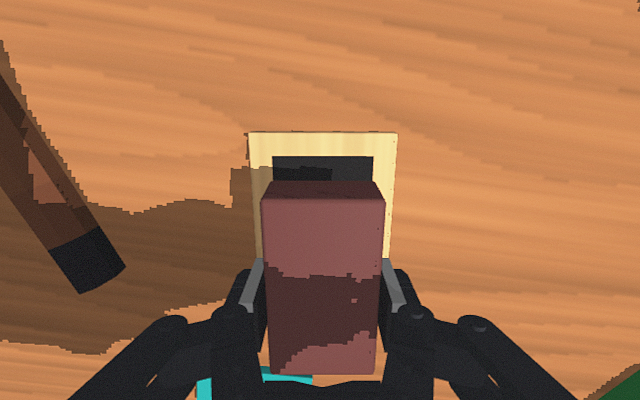

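The wrist view shows the stone (261–385) laterally centred on the inlay (272–373) and square to it. Lowering with a small shift.

>>> {"method": "jog_arm", "body": {
  "rows": [
    {"xyz": [-0.15,-0.05,1.5],"roll": 0,"claw": 30},
    {"xyz": [0,0,1.4],"roll": 0,"claw": 30},
    {"xyz": [0,0,0.7],"roll": 0,"claw": 30},
    {"xyz": [0,0,0.4],"roll": 0,"claw": 30},
    {"xyz": [0,0,0.2],"roll": 0,"claw": 30},
    {"xyz": [0,0,0.1],"roll": 0,"claw": 30},
    {"xyz": [0,0,0],"roll": 0,"claw": 30},
    {"xyz": [0,0,0],"roll": 0,"claw": 30}
  ]
}}

```text
time_s: 17.45
ee_pos: [0.652, 0.075, 0.0143]
ee_rot: [0.0, -0.075, 0.997, -0.0]
ft_force: [0.7, -0.4, -3.1]
gripper_width: 0.0469
finger_force: 63.9
```

>>> {"method": "jog_arm", "body": {
  "rows": [
    {"xyz": [0,0,0.05],"roll": 0,"claw": 30},
    {"xyz": [0,0,0.05],"roll": 0,"claw": 30},
    {"xyz": [0,0,0],"roll": 0,"claw": 30},
    {"xyz": [0,0,0],"roll": 0,"claw": 30},
    {"xyz": [0,0,0],"roll": 0,"claw": 30},
    {"xyz": [0,0,0],"roll": 0,"claw": 30},
    {"xyz": [0,0,0],"roll": 0,"claw": 30},
    {"xyz": [0,0,0],"roll": 0,"claw": 30}
  ]
}}

```text
time_s: 18.25
ee_pos: [0.6517, 0.075, 0.0129]
ee_rot: [0.0, -0.075, 0.997, -0.0]
ft_force: [-0.3, -0.1, -2.7]
gripper_width: 0.0468
finger_force: 63.9
```

>>> {"method": "jog_arm", "body": {
  "rows": [
    {"xyz": [0,0,0.05],"roll": 0,"claw": 30},
    {"xyz": [0,0,0.05],"roll": 0,"claw": 30},
    {"xyz": [0,0,0],"roll": 0,"claw": 30},
    {"xyz": [0,0,0],"roll": 0,"claw": 30},
    {"xyz": [0,0,0],"roll": 0,"claw": 30},
    {"xyz": [0,0,0],"roll": 0,"claw": 30},
    {"xyz": [0,0,0],"roll": 0,"claw": 30},
    {"xyz": [0,0,0],"roll": 0,"claw": 30}
  ]
}}

```text
time_s: 19.05
ee_pos: [0.6516, 0.0751, 0.0128]
ee_rot: [0.0, -0.075, 0.997, -0.0]
ft_force: [-2.8, -0.3, 5.6]
gripper_width: 0.0473
finger_force: 65.0
```

>>> {"method": "jog_arm", "body": {
  "rows": [
    {"xyz": [0,0,-0.05],"roll": 0,"claw": 60},
    {"xyz": [0,0,0],"roll": 0,"claw": 100},
    {"xyz": [0,0,0],"roll": 0,"claw": 100},
    {"xyz": [0,0,0],"roll": 0,"claw": 100},
    {"xyz": [0,0,0],"roll": 0,"claw": 100},
    {"xyz": [0,0,-1.5],"roll": 0,"claw": 100},
    {"xyz": [0,0,-3.5],"roll": 0,"claw": 100},
    {"xyz": [0,0,-4],"roll": 0,"claw": 100}
  ]
}}

```text
time_s: 19.85
ee_pos: [0.6504, 0.0751, 0.1028]
ee_rot: [-0.001, -0.075, 0.997, 0.0]
ft_force: [0.7, 0.5, 0.3]
gripper_width: 0.0854
finger_force: 0.0
```

>>> {"method": "jog_arm", "body": {
  "rows": [
    {"xyz": [0,0,-4],"roll": 0,"claw": 100},
    {"xyz": [0,0,-4],"roll": 0,"claw": 100},
    {"xyz": [0,0,-4],"roll": 0,"claw": 100},
    {"xyz": [0,0,-2],"roll": 0,"claw": 100},
    {"xyz": [0,0,0],"roll": 0,"claw": 100},
    {"xyz": [0,0,0],"roll": 0,"claw": 100},
    {"xyz": [0,0,0],"roll": 0,"claw": 100},
    {"xyz": [0,0,0],"roll": 0,"claw": 100}
  ]
}}

```text
time_s: 20.65
ee_pos: [0.6506, 0.075, 0.2405]
ee_rot: [-0.002, -0.075, 0.997, 0.0]
ft_force: [-0.4, -0.3, 0.4]
gripper_width: 0.0859
finger_force: 0.0
```

```bash
cat >> h.py <<'E'
def margins(png,x,y,yaw,hl,hw,pic=None):
    """runs of colours outward from the rest centre, at board height (mm)"""
    im=cv2.imread('pics/'+png).astype(int); c,s=np.cos(np.radians(yaw)),np.sin(np.radians(yaw))
    for nm,d,h in(('+x',(1,0),hl),('-x',(-1,0),hl),('+y',(0,1),hw),('-y',(0,-1),hw)):
        t=np.arange(h-12,h+20,1.)/1000
        u=proj('wrist',[[x+(c*d[0]-s*d[1])*k,y+(s*d[0]+c*d[1])*k,.008] for k in t]); u=np.round(u).astype(int)
        g=[im[v[1],v[0]].sum()//3 if 0<=v[1]<400 and 0<=v[0]<640 else -1 for v in u]
        print(nm,'from',h-12,g)
E
python3 - <<'E'
from h import *
o=look('short_stone',(.651,.075,8.6),z0=.008,png='w7.png')
margins('w7.png',.6513,.0754,8.6,42.5,24)
go(.43,.0909,.24)
E
```

```text
short_stone 0.78 px 3757 off 1 0.6502 0.0746 8.5 0.976
+x from 30.5 [np.int64(89), np.int64(92), np.int64(89), np.int64(89), np.int64(92), np.int64(90), np.int64(90), np.int64(91), np.int64(88), np.int64(88), np.int64(92), np.int64(89), np.int64(92), np.int64(86), np.int64(86), np.int64(88), np.int64(90), np.int64(85), np.int64(74), np.int64(74), np.int64(126), np.int64(212), np.int64(198), np.int64(196), np.int64(196), np.int64(195), np.int64(197), np.int64(201), np.int64(194), np.int64(194), np.int64(106), np.int64(115)]
-x from 30.5 [np.int64(100), np.int64(97), np.int64(98), np.int64(97), np.int64(96), np.int64(99), np.int64(97), np.int64(103), np.int64(87), np.int64(63), np.int64(63), np.int64(45), np.int64(47), np.int64(41), np.int64(37), np.int64(39), np.int64(29), np.int64(105), np.int64(197), np.int64(202), np.int64(199), np.int64(196), np.int64(196), np.int64(197), np.int64(196), np.int64(196), np.int64(199), np.int64(197), np.int64(200), np.int64(199), np.int64(199), np.int64(129)]
+y from 12 [np.int64(94), np.int64(98), np.int64(95), np.int64(98), np.int64(98), np.int64(1
[... 259 characters left out ...]
(193), np.int64(195), np.int64(193), np.int64(193), np.int64(193), np.int64(197), np.int64(172), np.int64(133), np.int64(133)]
-y from 12 [np.int64(92), np.int64(94), np.int64(91), np.int64(93), np.int64(93), np.int64(90), np.int64(90), np.int64(92), np.int64(92), np.int64(91), np.int64(94), np.int64(89), np.int64(89), np.int64(89), np.int64(76), np.int64(47), np.int64(16), np.int64(24), np.int64(86), np.int64(106), np.int64(101), np.int64(101), np.int64(97), np.int64(84), np.int64(149), np.int64(184), np.int64(180), np.int64(184), np.int64(186), np.int64(188), np.int64(188), np.int64(139)]
t 20.75 pos [0.6509 0.0751 0.2409] psi -171.4 q6 -0.15 shift_cm [21.61  4.86  0.14] roll None w 0.0855
```

View pics/w7.png

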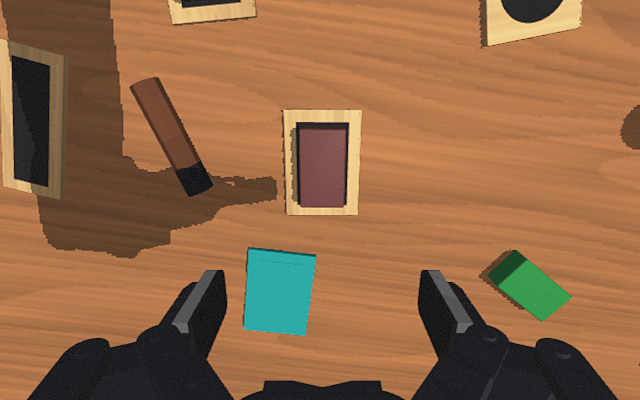

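The wrist view shows the short stone (296–348, 122–210) well inside its inlay. The green block, turquoise board and handle are untouched. Next the disc.

>>> {"method": "jog_arm", "body": {
  "rows": [
    {"xyz": [3.6,0.8,0],"roll": 0,"claw": 100},
    {"xyz": [3.6,0.8,0],"roll": 0,"claw": 100},
    {"xyz": [3.6,0.8,0],"roll": 0,"claw": 100},
    {"xyz": [3.6,0.8,0],"roll": 0,"claw": 100},
    {"xyz": [3.6,0.8,0],"roll": 0,"claw": 100},
    {"xyz": [3.6,0.8,0],"roll": 0,"claw": 100},
    {"xyz": [0,0,0],"roll": 0,"claw": 100},
    {"xyz": [0,0,0],"roll": 0,"claw": 100}
  ]
}}

```text
time_s: 21.55
ee_pos: [0.4306, 0.0905, 0.2424]
ee_rot: [0.0, -0.075, 0.997, -0.0]
ft_force: [0.4, -0.2, -0.9]
gripper_width: 0.085
finger_force: 0.0
```

```bash
python3 - <<'E'
from h import *
o=look('steel_disc',(.43,.0909,0)); q=look('rest_round',(.4449,.2493,18.7))
if o: go(o[0],o[1],.005)
E
```

```text
steel_disc 0.72 px 2165 off 2 0.4337 0.0907 0.9 0.958
rest_round 0.84 px 6197 off 7 0.4459 0.2493 19.2 0.981
t 21.75 pos [0.432  0.0903 0.2422] psi -171.4 q6 -0.11 shift_cm [-1.700e-01  2.000e-02  2.372e+01] roll None w 0.0851
```

>>> {"method": "jog_arm", "body": {
  "rows": [
    {"xyz": [-0.15,0,2.8],"roll": 0,"claw": 100},
    {"xyz": [0,0,2.8],"roll": 0,"claw": 100},
    {"xyz": [0,0,2.8],"roll": 0,"claw": 100},
    {"xyz": [0,0,2.8],"roll": 0,"claw": 100},
    {"xyz": [0,0,2.8],"roll": 0,"claw": 100},
    {"xyz": [0,0,2.8],"roll": 0,"claw": 100},
    {"xyz": [0,0,2.8],"roll": 0,"claw": 100},
    {"xyz": [0,0,2.8],"roll": 0,"claw": 100}
  ],
  "squeeze": 80
}}

```text
time_s: 22.55
ee_pos: [0.4333, 0.0905, 0.0168]
ee_rot: [0.0, -0.075, 0.997, -0.0]
ft_force: [0.8, -0.8, -0.3]
gripper_width: 0.085
finger_force: 0.0
```

>>> {"method": "jog_arm", "body": {
  "rows": [
    {"xyz": [0,0,0.8],"roll": 0,"claw": 100},
    {"xyz": [0,0,0.6],"roll": 0,"claw": 100},
    {"xyz": [0,0,0],"roll": 0,"claw": 30},
    {"xyz": [0,0,0],"roll": 0,"claw": 30},
    {"xyz": [0,0,0],"roll": 0,"claw": 30},
    {"xyz": [0,0,0],"roll": 0,"claw": 30},
    {"xyz": [0,0,0],"roll": 0,"claw": 30},
    {"xyz": [0,0,0],"roll": 0,"claw": 30}
  ]
}}

```text
time_s: 23.35
ee_pos: [0.4334, 0.091, 0.0058]
ee_rot: [0.001, -0.075, 0.997, 0.0]
ft_force: [-1.8, 1.0, 4.7]
gripper_width: 0.0537
finger_force: 83.0
```

```bash
python3 - <<'E'
from h import *
go(.4459,.2493,.06)
E
```

```text
t 23.35 pos [0.4334 0.091  0.0058] psi -171.4 q6 -0.11 shift_cm [-3.61 15.47 -5.4 ] roll None w 0.0537
```

>>> {"method": "jog_arm", "body": {
  "rows": [
    {"xyz": [0,0,-1.5],"roll": 0,"claw": 30},
    {"xyz": [0,0,-3],"roll": 0,"claw": 30},
    {"xyz": [0,0,-2],"roll": 0,"claw": 30},
    {"xyz": [-0.72,3.1,0],"roll": 0,"claw": 30},
    {"xyz": [-0.72,3.1,0],"roll": 0,"claw": 30},
    {"xyz": [-0.72,3.1,0],"roll": 0,"claw": 30},
    {"xyz": [-0.72,3.1,0],"roll": 0,"claw": 30},
    {"xyz": [-0.72,3.1,0],"roll": 0,"claw": 30}
  ]
}}

```text
time_s: 24.15
ee_pos: [0.4444, 0.2503, 0.0697]
ee_rot: [-0.0, -0.075, 0.997, -0.0]
ft_force: [-0.2, -0.2, -5.9]
gripper_width: 0.0536
finger_force: 86.9
```

>>> {"method": "jog_arm", "body": {
  "rows": [
    {"xyz": [0,0,1],"roll": 0,"claw": 30},
    {"xyz": [0,0,0],"roll": 0,"claw": 30},
    {"xyz": [0,0,0],"roll": 0,"claw": 30},
    {"xyz": [0,0,0],"roll": 0,"claw": 30},
    {"xyz": [0,0,0],"roll": 0,"claw": 30},
    {"xyz": [0,0,0],"roll": 0,"claw": 30},
    {"xyz": [0,0,0],"roll": 0,"claw": 30},
    {"xyz": [0,0,0],"roll": 0,"claw": 30}
  ]
}}

```text
time_s: 24.95
ee_pos: [0.4449, 0.249, 0.0594]
ee_rot: [0.0, -0.074, 0.997, 0.0]
ft_force: [-0.1, -0.2, -5.1]
gripper_width: 0.0536
finger_force: 87.0
```

```bash
python3 - <<'E'
from h import *
snap('wrist','w8.png'); s,p,psi,R=tool()
o=look('steel_disc',(p[0],p[1],0),z0=p[2]-.0055)
go(.4459,.2493,.0150)
E
```

```text
steel_disc 0.65 px 14196 off 44 0.4437 0.2487 2.1 0.942
t 25.1 pos [0.4448 0.2492 0.0593] psi -171.4 q6 0.22 shift_cm [-0.11 -0.01  4.43] roll None w 0.0535
```

View pics/w8.png

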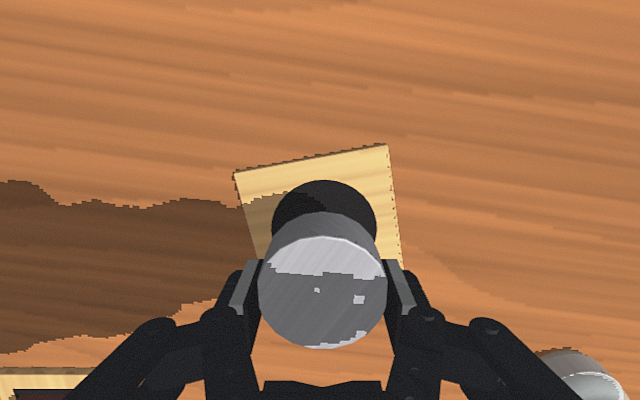

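The wrist view shows the disc (258–387) over the round inlay (272–377), laterally within 1 mm, and the jar well clear. Lowering with a 2 mm shift.

>>> {"method": "jog_arm", "body": {
  "rows": [
    {"xyz": [-0.2,0.05,1.5],"roll": 0,"claw": 30},
    {"xyz": [0,0,1.4],"roll": 0,"claw": 30},
    {"xyz": [0,0,0.8],"roll": 0,"claw": 30},
    {"xyz": [0,0,0.5],"roll": 0,"claw": 30},
    {"xyz": [0,0,0.2],"roll": 0,"claw": 30},
    {"xyz": [0,0,0.1],"roll": 0,"claw": 30},
    {"xyz": [0,0,0],"roll": 0,"claw": 30},
    {"xyz": [0,0,0],"roll": 0,"claw": 30}
  ]
}}

```text
time_s: 25.9
ee_pos: [0.4471, 0.2502, 0.0147]
ee_rot: [0.0, -0.075, 0.997, 0.0]
ft_force: [-0.9, -0.6, -6.2]
gripper_width: 0.0537
finger_force: 87.2
```

>>> {"method": "jog_arm", "body": {
  "rows": [
    {"xyz": [0,0,0.05],"roll": 0,"claw": 30},
    {"xyz": [0,0,0.05],"roll": 0,"claw": 30},
    {"xyz": [0,0,0],"roll": 0,"claw": 30},
    {"xyz": [0,0,0],"roll": 0,"claw": 30},
    {"xyz": [0,0,0],"roll": 0,"claw": 30},
    {"xyz": [0,0,0],"roll": 0,"claw": 30},
    {"xyz": [0,0,0],"roll": 0,"claw": 30},
    {"xyz": [0,0,0],"roll": 0,"claw": 30}
  ]
}}

```text
time_s: 26.7
ee_pos: [0.447, 0.2502, 0.0139]
ee_rot: [0.0, -0.075, 0.997, 0.0]
ft_force: [-2.6, -1.1, 6.1]
gripper_width: 0.0534
finger_force: 87.8
```

Contact. I'll release, rise, and check.

>>> {"method": "jog_arm", "body": {
  "rows": [
    {"xyz": [0,0,-0.05],"roll": 0,"claw": 75},
    {"xyz": [0,0,0],"roll": 0,"claw": 100},
    {"xyz": [0,0,0],"roll": 0,"claw": 100},
    {"xyz": [0,0,0],"roll": 0,"claw": 100},
    {"xyz": [0,0,0],"roll": 0,"claw": 100},
    {"xyz": [0,0,-1.5],"roll": 0,"claw": 100},
    {"xyz": [0,0,-3.5],"roll": 0,"claw": 100},
    {"xyz": [0,0,-4],"roll": 0,"claw": 100}
  ]
}}

```text
time_s: 27.5
ee_pos: [0.4454, 0.2495, 0.1036]
ee_rot: [-0.002, -0.075, 0.997, -0.0]
ft_force: [1.2, 0.1, 0.6]
gripper_width: 0.0851
finger_force: 0.0
```

>>> {"method": "jog_arm", "body": {
  "rows": [
    {"xyz": [0,0,-4],"roll": 0,"claw": 100},
    {"xyz": [0,0,-4],"roll": 0,"claw": 100},
    {"xyz": [0,0,-4],"roll": 0,"claw": 100},
    {"xyz": [0,0,-2],"roll": 0,"claw": 100},
    {"xyz": [0,0,0],"roll": 0,"claw": 100},
    {"xyz": [0,0,0],"roll": 0,"claw": 100},
    {"xyz": [0,0,0],"roll": 0,"claw": 100},
    {"xyz": [0,0,0],"roll": 0,"claw": 100}
  ]
}}

```text
time_s: 28.3
ee_pos: [0.4459, 0.2497, 0.2423]
ee_rot: [-0.001, -0.075, 0.997, -0.0]
ft_force: [0.2, -0.5, -0.5]
gripper_width: 0.0858
finger_force: 0.0
```

```bash
python3 - <<'E'
from h import *
look('steel_disc',(.446,.249,0),z0=.008,png='w9.png'); look('rest_round',(.4459,.2493,19.2))
im=cv2.imread('pics/w9.png'); u=proj('wrist',[.446,.249,.02])[0].astype(int)
cv2.imwrite('pics/w9c.png',cv2.resize(im[max(0,u[1]-70):u[1]+70,u[0]-80:u[0]+80],None,fx=4,fy=4,interpolation=cv2.INTER_CUBIC))
go(.644,-.0889,.24,29.7)
E
```

```text
steel_disc 0.72 px 2226 off 1 0.4463 0.25 3.1 0.946
rest_round 0.82 px 4332 off 7 0.4467 0.2504 19.0 0.647
t 28.5 pos [0.4464 0.2499 0.2431] psi -171.4 q6 0.22 shift_cm [-14.49 -36.44   0.3 ] roll -21.1 w 0.0855
```

View pics/w9c.png

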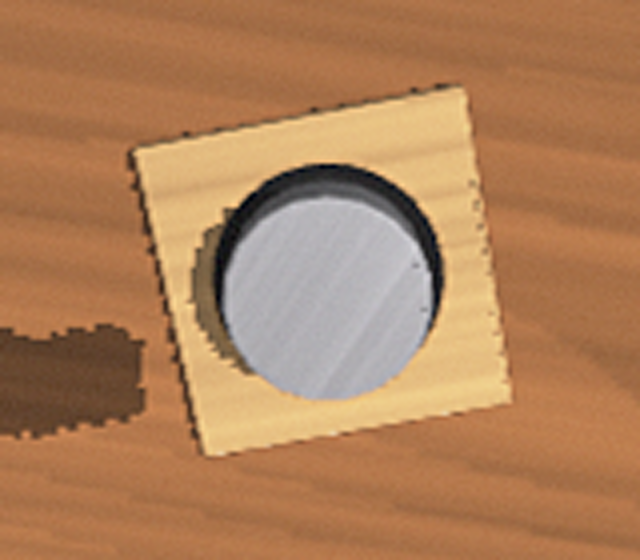

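The crop shows the disc top (222–432, 196–400) within the round inlay (215–443, 163–), with a ring of black behind it: centred. Now the handle.

>>> {"method": "jog_arm", "body": {
  "rows": [
    {"xyz": [-1.45,-3.64,0],"roll": 0,"claw": 100},
    {"xyz": [-1.45,-3.64,0],"roll": 0,"claw": 100},
    {"xyz": [-1.45,-3.64,0],"roll": 0,"claw": 100},
    {"xyz": [-1.45,-3.64,0],"roll": 0,"claw": 100},
    {"xyz": [-1.45,-3.64,0],"roll": 0,"claw": 100},
    {"xyz": [-1.45,-3.64,0],"roll": 0,"claw": 100},
    {"xyz": [-1.45,-3.64,0],"roll": 0,"claw": 100},
    {"xyz": [-1.45,-3.64,0],"roll": 0,"claw": 100}
  ]
}}

```text
time_s: 29.3
ee_pos: [0.6054, -0.0221, 0.2435]
ee_rot: [-0.0, -0.075, 0.997, 0.0]
ft_force: [0.3, 0.3, 0.5]
gripper_width: 0.0855
finger_force: 0.0
```

>>> {"method": "jog_arm", "body": {
  "rows": [
    {"xyz": [-1.45,-3.64,0],"roll": 0,"claw": 100},
    {"xyz": [-1.45,-3.64,0],"roll": 0,"claw": 100},
    {"xyz": [0,0,0],"roll": -7,"claw": 100},
    {"xyz": [0,0,0],"roll": -7,"claw": 100},
    {"xyz": [0,0,0],"roll": -7,"claw": 100},
    {"xyz": [0,0,0],"roll": 0,"claw": 100},
    {"xyz": [0,0,0],"roll": 0,"claw": 100},
    {"xyz": [0,0,0],"roll": 0,"claw": 100}
  ]
}}

```text
time_s: 30.1
ee_pos: [0.6443, -0.0882, 0.2437]
ee_rot: [-0.0, -0.254, 0.967, 0.0]
ft_force: [0.3, 0.2, 1.4]
gripper_width: 0.0855
finger_force: 0.0
```

```bash
python3 - <<'E'
from h import *
o=look('knife_handle',(.644,-.0889,29.7),png='w10.png'); q=look('rest_handle',(.6524,-.2446,173.2))
if o: go(o[0],o[1],.005,o[2])
E
```

```text
knife_handle 0.91 px 2934 off 3 0.6452 -0.0887 29.9 0.972
rest_handle 0.66 px 9599 off 8 0.6539 -0.2439 173.1 0.979
t 30.3 pos [ 0.6443 -0.0882  0.2439] psi -150.5 q6 -0.77 shift_cm [-0.05 -0.08 23.89] roll -0.4 w 0.0852
```

View pics/w10.png

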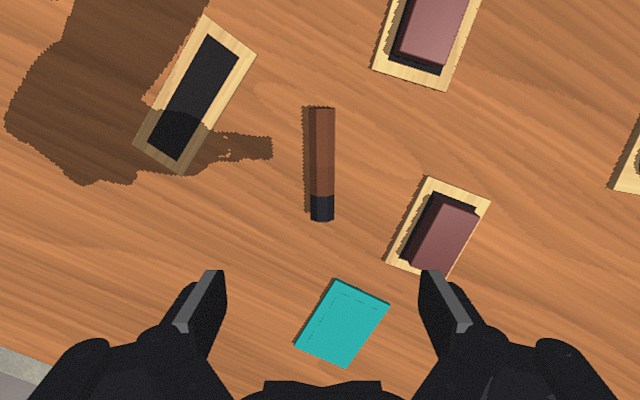

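The wrist view shows the handle at (320,163) with its collar at the bottom, and its rest at (195,95). The gripper fingers have clear space on both sides. Grasping.

>>> {"method": "jog_arm", "body": {
  "rows": [
    {"xyz": [-0.05,-0.08,2.8],"roll": -0.4,"claw": 100},
    {"xyz": [0,0,2.8],"roll": 0,"claw": 100},
    {"xyz": [0,0,2.8],"roll": 0,"claw": 100},
    {"xyz": [0,0,2.8],"roll": 0,"claw": 100},
    {"xyz": [0,0,2.8],"roll": 0,"claw": 100},
    {"xyz": [0,0,2.8],"roll": 0,"claw": 100},
    {"xyz": [0,0,2.8],"roll": 0,"claw": 100},
    {"xyz": [0,0,2.8],"roll": 0,"claw": 100}
  ],
  "squeeze": 40
}}

```text
time_s: 31.1
ee_pos: [0.6453, -0.0887, 0.0189]
ee_rot: [0.0, -0.258, 0.966, -0.0]
ft_force: [0.2, -0.2, -0.8]
gripper_width: 0.0849
finger_force: 0.0
```

>>> {"method": "jog_arm", "body": {
  "rows": [
    {"xyz": [0,0,0.8],"roll": 0,"claw": 100},
    {"xyz": [0,0,0.5],"roll": 0,"claw": 100},
    {"xyz": [0,0,0],"roll": 0,"claw": 12},
    {"xyz": [0,0,0],"roll": 0,"claw": 12},
    {"xyz": [0,0,0],"roll": 0,"claw": 12},
    {"xyz": [0,0,0],"roll": 0,"claw": 12},
    {"xyz": [0,0,0],"roll": 0,"claw": 12},
    {"xyz": [0,0,0],"roll": 0,"claw": 12}
  ]
}}

```text
time_s: 31.9
ee_pos: [0.646, -0.0889, 0.008]
ee_rot: [0.001, -0.259, 0.966, -0.0]
ft_force: [-0.2, -0.1, 5.2]
gripper_width: 0.0268
finger_force: 40.3
```

```bash
python3 - <<'E'
from h import *
go(.6539,-.2439,.06,173.1)
E
```

```text
t 31.9 pos [ 0.646  -0.0889  0.008 ] psi -150.0 q6 -0.77 shift_cm [  7.05 -13.82  -5.19] roll 36.9 w 0.0268
```

>>> {"method": "jog_arm", "body": {
  "rows": [
    {"xyz": [0,0,-1.5],"roll": 0,"claw": 12},
    {"xyz": [0,0,-3],"roll": 0,"claw": 12},
    {"xyz": [0,0,-2.5],"roll": 7.4,"claw": 12},
    {"xyz": [0,0,0],"roll": 7.4,"claw": 12},
    {"xyz": [0,0,0],"roll": 7.4,"claw": 12},
    {"xyz": [0,0,0],"roll": 7.4,"claw": 12},
    {"xyz": [0,0,0],"roll": 7.3,"claw": 12},
    {"xyz": [0,0,0],"roll": 0,"claw": 12}
  ]
}}

```text
time_s: 32.7
ee_pos: [0.6451, -0.0888, 0.0775]
ee_rot: [0.0, 0.06, 0.998, -0.0]
ft_force: [-0.0, 0.6, -0.6]
gripper_width: 0.027
finger_force: 39.5
```

>>> {"method": "jog_arm", "body": {
  "rows": [
    {"xyz": [-0.53,-3.06,0.2],"roll": 0,"claw": 12},
    {"xyz": [-0.53,-3.06,0.2],"roll": 0,"claw": 12},
    {"xyz": [-0.53,-3.06,0.2],"roll": 0,"claw": 12},
    {"xyz": [-0.53,-3.06,0.2],"roll": 0,"claw": 12},
    {"xyz": [-0.53,-3.06,0.2],"roll": 0,"claw": 12},
    {"xyz": [0,0,0],"roll": 0,"claw": 12},
    {"xyz": [0,0,0],"roll": 0,"claw": 12},
    {"xyz": [0,0,0],"roll": 0,"claw": 12}
  ]
}}

```text
time_s: 33.5
ee_pos: [0.6528, -0.2428, 0.0669]
ee_rot: [-0.0, 0.059, 0.998, 0.0]
ft_force: [0.1, 0.5, -1.3]
gripper_width: 0.0268
finger_force: 39.6
```

```bash
python3 - <<'E'
from h import *
snap('wrist','w11.png'); s,p,psi,R=tool()
look('knife_handle',(p[0],p[1],173.1),z0=p[2]-.008)
go(.6539,-.2439,.018,173.1)
E
```

```text
knife_handle 0.82 px 15568 off 24 0.6534 -0.2429 173.2 0.925
t 33.65 pos [ 0.6531 -0.2425  0.067 ] psi 173.2 q6 -0.34 shift_cm [-0.09 -0.13  4.9 ] roll 0.1 w 0.027
```

View pics/w11.png

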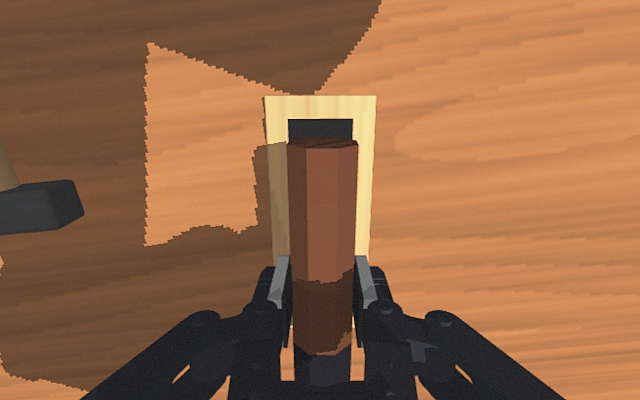

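The wrist view shows the handle (287–358) over the slim inlay (288–353), about 1 mm to the right and square to it. The hammer head is at (40,205), clear. Lowering with a 1 mm correction.

>>> {"method": "jog_arm", "body": {
  "rows": [
    {"xyz": [-0.1,-0.12,2.0],"roll": 0,"claw": 12},
    {"xyz": [0,0,1.4],"roll": 0,"claw": 12},
    {"xyz": [0,0,0.8],"roll": 0,"claw": 12},
    {"xyz": [0,0,0.5],"roll": 0,"claw": 12},
    {"xyz": [0,0,0.2],"roll": 0,"claw": 12},
    {"xyz": [0,0,0.05],"roll": 0,"claw": 12},
    {"xyz": [0,0,0],"roll": 0,"claw": 12},
    {"xyz": [0,0,0],"roll": 0,"claw": 12}
  ]
}}

```text
time_s: 34.45
ee_pos: [0.6542, -0.2454, 0.0179]
ee_rot: [0.0, 0.06, 0.998, -0.0]
ft_force: [-1.1, 0.5, -0.5]
gripper_width: 0.0267
finger_force: 39.6
```

>>> {"method": "jog_arm", "body": {
  "rows": [
    {"xyz": [0,0,0.05],"roll": 0,"claw": 12},
    {"xyz": [0,0,0.05],"roll": 0,"claw": 12},
    {"xyz": [0,0,0.05],"roll": 0,"claw": 12},
    {"xyz": [0,0,0],"roll": 0,"claw": 12},
    {"xyz": [0,0,0],"roll": 0,"claw": 12},
    {"xyz": [0,0,0],"roll": 0,"claw": 12},
    {"xyz": [0,0,0],"roll": 0,"claw": 12},
    {"xyz": [0,0,0],"roll": 0,"claw": 12}
  ]
}}

```text
time_s: 35.25
ee_pos: [0.654, -0.2452, 0.0161]
ee_rot: [0.0, 0.06, 0.998, -0.0]
ft_force: [-1.5, 0.6, 4.0]
gripper_width: 0.0269
finger_force: 40.1
```

>>> {"method": "jog_arm", "body": {
  "rows": [
    {"xyz": [0,0,-0.05],"roll": 0,"claw": 45},
    {"xyz": [0,0,0],"roll": 0,"claw": 70},
    {"xyz": [0,0,0],"roll": 0,"claw": 100},
    {"xyz": [0,0,0],"roll": 0,"claw": 100},
    {"xyz": [0,0,0],"roll": 0,"claw": 100},
    {"xyz": [0,0,-1.5],"roll": 0,"claw": 100},
    {"xyz": [0,0,-3.5],"roll": 0,"claw": 100},
    {"xyz": [0,0,-4],"roll": 0,"claw": 100}
  ]
}}

```text
time_s: 36.05
ee_pos: [0.6529, -0.2447, 0.1068]
ee_rot: [-0.001, 0.06, 0.998, 0.001]
ft_force: [0.4, 0.3, 0.8]
gripper_width: 0.0857
finger_force: 0.0
```

>>> {"method": "jog_arm", "body": {
  "rows": [
    {"xyz": [0,0,-4],"roll": 0,"claw": 100},
    {"xyz": [0,0,-4],"roll": 0,"claw": 100},
    {"xyz": [0,0,-4],"roll": 0,"claw": 100},
    {"xyz": [0,0,-2],"roll": 0,"claw": 100},
    {"xyz": [0,0,0],"roll": 0,"claw": 100},
    {"xyz": [0,0,0],"roll": 0,"claw": 100},
    {"xyz": [0,0,0],"roll": 0,"claw": 100},
    {"xyz": [0,0,0],"roll": 0,"claw": 100}
  ]
}}

```text
time_s: 36.85
ee_pos: [0.653, -0.2448, 0.2444]
ee_rot: [-0.001, 0.06, 0.998, 0.001]
ft_force: [0.2, 0.0, 0.1]
gripper_width: 0.0855
finger_force: 0.0
```

```bash
python3 - <<'E'
from h import *
look('knife_handle',(.6535,-.2445,173.1),z0=.008,png='w12.png')
im=cv2.imread('pics/w12.png'); u=proj('wrist',[.6535,-.2445,.02])[0].astype(int)
cv2.imwrite('pics/w12c.png',cv2.resize(im[max(0,u[1]-95):u[1]+95,u[0]-90:u[0]+90],None,fx=3,fy=3,interpolation=cv2.INTER_CUBIC))
look('hammer',(.51,-.437,0)) if 0 else None
E
```

```text
knife_handle 0.82 px 2991 off 1 0.6549 -0.2455 173.0 0.975
```

View pics/w12c.png

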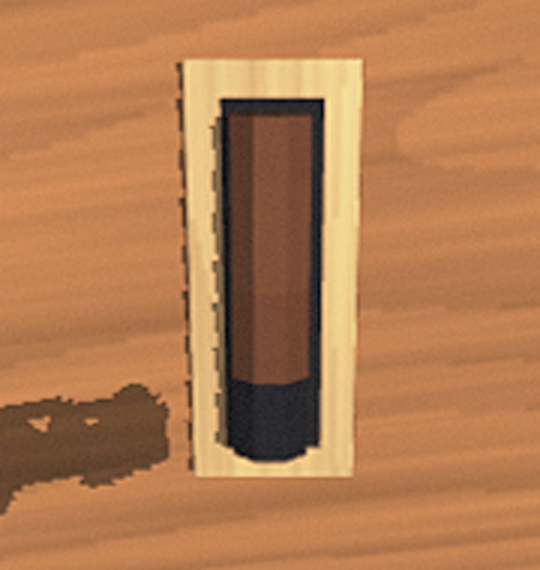

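The crop shows the handle square inside the slim inlay, with black on both sides (220–231 and 310–323) and at the far end. All four parts are placed and the gripper is open and clear, so I'm handing in.

```bash
python3 -c "
from station import r
print(r.close_job())"
```

```text
the job is handed in; nothing more can be done
None
```

The long whetstone, short whetstone, steel disc and knife handle were each set down in that order on the board with the matching inlay, and the job was handed in at about 37 s. Close-up wrist pictures showed each one within its inlay. I kept well clear of the hammer, the jar and the look-alikes, but took no final overview picture of them.

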